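# Put the instrument's battery on charge

### The arm

A 7-joint arm with a two-finger parallel gripper is mounted at the origin on the work surface. World frame = base frame: x ahead of the robot, y to its left, z up, the work surface at z = 0. Lengths are in m, angles in rad, forces in N, time in s.
With the tool pointing down it reaches from about 0.425 to 0.875 m from the base axis. Payload 4.7 kg.
Tool frame: the origin (TCP) lies between the finger pads; the fingertips stand 14 mm ahead of it and the grasp point (between the pads) lies 5 mm behind it; z points along the fingers, y is the line along which they close (so a half turn about z gives the same grasp; the last joint's range is limited). The gripper opens to 87 mm and grips with 3 to 60 N. Pads are 19 mm wide; open, the fingers measure 117 mm over their backs; the gripper's body (75 mm by 190 mm) begins 51 mm behind the grasp point.
Start: joints at [-1.094, 0.321, -0.07, 1.45, 0.023, 1.371, -0.057], TCP at [0.29, 0.582, 0.237] pointing down, gripper open.
Joint ranges: [-2.86, 2.86], [-0.3, 2.09], [-1.38, 1.24], [0.06, 2.45], [-1.56, 4.7], [0.09, 2.05], [-2.69, 2.69]. Speed limits (rad/s): [2.57, 2.57, 3.14, 3.14, 3.14, 3.14, 3.14].

### API

Orientations are given as a rotation vector (axis times angle).
In Python, from bench import ctrl gives the robot as it stands.
- The arm moves only by the tool step_arm, never from a script. Its argument "commands" is a list of rows, each an object with "travel": the shift along the tool's x, y, z in m, a list of three; "turn": the turn, a rotation vector about the tool's x, y, z in degrees, a list of three. A call has 1 to 5 rows; each row is the pose to reach, as a shift and turn from the pose commanded when the call began, along the tool's axes at that moment; what a row does not reach only later rows make up. A row lasts 1/10 s, in which the tool goes at most 50 mm and 8.59 degrees, less where a joint would pass 70% of its speed; a pose out of reach is approached as far as the arm can. A call with a gripper value outside its range is refused whole. "gripper" is the opening, from 0 (shut) to 1 (fully open), set as the call begins (left out, the last holds). The fingers move at their own pace and stop on an object; "force" is the grip in N (left out, the last holds). Time passes only in rows, so rows that repeat a pose let the fingers close. It gives the time, the measured TCP pose, the force, the opening and the grip force at its end, in the units of the state.
- ctrl.get_state(): the state, without advancing time (a new reading comes with each control period).
- ctrl.get_image(name): name is "scene" or "top"; returns the picture (480x640x3 uint8, red, green, blue); there is no depth.
- ctrl.camera_model(name): a dict with "fx", "fy", "cx", "cy" (pixels), "R" (3x3) and "t" (3): a world point X has camera coordinates R X + t. Camera axes: x right, y down, z forward; pixel columns grow to the right and rows downward; lengths in m; the calibration is good to about 2 mm. A picture is of the moment at which its call begins. camera_model takes no time and is no camera call.
- ctrl.close_job(): hands the job in; it is judged then, once.
The state is a dict: "time": time; "joint_positions": joint angles; "qd": joint speeds; "joint_torque": joint torques, N m; "position": TCP position; "tool_rot": TCP orientation; "ft_force": force on the tool from outside, world axes, zero at the start; "torque": the same for the moment, N m; "grip_width": opening from 0.0 (shut) to 1.0 (fully open); "grip_force": force on a finger pad.
Only numpy, scipy, OpenCV 4.12 (cv2) and the standard library are available. Lean on these libraries where they do the work, as an engineer would, in place of code of your own. Each camera call takes 0.05 s, during which the arm holds its last target. There are 200 camera calls.

### The job

Take the battery pack out of the white bench instrument: squeeze its sprung side tab inward so that the catch lets go, and lift it free. Then set it into the empty charger the same way round (tab over the slot) and press it down gently until its catch clicks and it stays down by itself with the tab sprung out. Never force the pack against either holder, leave everything else where it stands, and let go.

Things in the scene. Friction and masses are not known exactly. Their poses are not given: they have to be found in the camera images.
- pack_mid (a point): Centre (half-way up) of the dark battery pack: upright block 64 mm along its x, 36 mm along y, 96 mm tall (z up), about 0.22 kg. A sprung tab is on its +y side. Squeeze it 16 mm above this point, one finger on the tab's pad, one on the flat -y face: 43 mm across with the tab out, 36.5 mm pressed fully in. At the start it stands latched in the instrument, axes along the bay's.
- tab_pad (a point): Middle of the outer face of the tab's ribbed pad, 16 mm above pack_mid; moves with the tab. The pad is 26 mm wide (x), 40 mm tall and stands 7 mm proud of the pack. Lower on the tab, 28 to 40 mm below pack_mid, a hook ramped below and flat on top stands 4.5 mm proud; it snaps under a catch lip in the holder's slot.
- tab (a joint): How far the tab is pressed into the pack, m: 0 sprung out, 0.0065 fully in. Its spring takes about 3 N to start and 9 N fully in; the hook clears the lip at 2 to 5 mm (the pack has play in its pocket). A squeeze of 12 to 18 N presses it fully in; if the pack is still held when gently lifted, squeeze a little more.
- instrument_mouth (a point): Centre of the battery bay's mouth, in the front deck (90 mm above the table) of the white bench instrument, which reaches from here 60 mm to -x, 110 mm to +x, 85 mm to each side in y. Beyond x = +65 mm its console rises 22 mm above the deck. Fixed. At the start pack_mid is 18 mm above this point. A spring plate lifts the pack some 12 mm when the catch lets go.
- charger_mouth (a point): Centre of the mouth of the charger's empty pocket, in its flat top, 55 mm up. Fixed. Both holders have the same pocket: 66.4 (x) by 38.4 mm (y), a 3.5 mm bevel round the mouth, and in the +y side a slot 31 mm wide for the tab, with the catch lip. The pack fits only with its axes along this frame's. A holder is damaged by over 35 N in all from the pack (pull, push, sideways); latched, its spring alone makes 13 N.
- charger: The grey charger; origin on the table under the pocket's centre; 113 x 110 x 55 mm. Its spring plate pushes the pack up with 4 N when met, 7 N at the click 12 mm lower; a hard stop is 1 mm below the click. Click depth varies: the latched pack_mid ends 13.5 to 24 mm above the mouth, so press until the force climbs to 10 to 15 N, then let the tab out. Unlatched, the pack rises again by about 12 mm.
- vial: Bystander, to be left alone: amber glass jar 28 mm across, 55 mm tall; origin under its centre.
- beaker: Bystander, to be left alone: glass beaker 66 mm across, 85 mm tall; origin under its centre.
- reagent: Bystander, to be left alone: amber bottle 72 mm across, 150 mm tall; origin under its centre.
- spatula: Bystander, to be left alone: steel spatula 200 mm long, lying; origin under its centre.
There are look-alikes about, which are no part of the job. What is shaped like the part that bears pack_mid but orange or pink is not meant.

How it is judged:
By the outcome, as a careful person would: the job done as asked, in the order asked, and still so for the second after the job is handed in, with the robot touching nothing.
It also fails if it takes over 70 s, if anything falls off the work surface, if the arm or the gripper's body presses on something with over 40 N, if the wrist force passes 120 N, or if a joint passes its speed limit or range.

## Working session

There is one attempt and no reset: what is moved stays moved. The work goes in short steps, Python scripts to look and compute and a tool call to move; the robot and the scene stay as the last step left them, time stands still between calls to the robot, and variables do not carry over. Pictures are saved under pics/ and viewed, at most 10 in all, crops included, and the job is handed in when it is done.

Besides the shell and the picture viewer there is one more tool, called after ">>>" in YAML: its name, and indented under it one key for each argument. step_arm: Moves the arm, as the interface text tells. Its arguments: {"type":"object","properties":{"commands":{"type":"array"},"gripper":{"type":"number"},"force":{"type":"number"}},"required":["commands"]}

```bash
mkdir -p pics; ls
python3 - <<'E'
from bench import ctrl
import cv2,numpy as np
for n in("scene","top"):
    im=ctrl.get_image(n); cv2.imwrite(f"pics/{n}0.png",im[...,::-1])
    m=ctrl.camera_model(n); print(n,{k:np.round(v,4).tolist() for k,v in m.items()})
s=ctrl.get_state(); print(s)
E
```

```text
pics
scene {'fx': 585.5167, 'fy': 585.5167, 'cx': 327.3184, 'cy': 237.93, 'R': [[-0.2936, 0.9557, -0.0199], [0.6592, 0.1874, -0.7283], [-0.6923, -0.2269, -0.685]], 't': [0.1606, -0.2779, 1.6511]}
top {'fx': 444.3593, 'fy': 444.3593, 'cx': 322.3713, 'cy': 245.0268, 'R': [[0.0058, -1.0, 0.0018], [-0.9866, -0.006, -0.1633], [0.1633, -0.0008, -0.9866]], 't': [-0.0143, 0.5464, 1.1204]}
{'time': 0.1, 'joint_positions': array([-1.0939091 ,  0.32173837, -0.07008133,  1.45157903,  0.0226015 ,
        1.37079144, -0.05691481]), 'qd': array([-2.65615808e-04, -9.11587558e-04, -9.59001486e-04, -2.91409559e-03,
       -3.05943056e-04, -5.41887108e-05, -1.33661280e-03]), 'joint_torque': array([-6.24492004e-04, -4.92576027e+01, -4.05736780e-01, -3.13398600e+01,
       -6.41200296e-02,  3.95586260e-02,  6.39076870e-05]), 'position': array([0.29001861, 0.58117484, 0.23556459]), 'tool_rot': array([-7.20388885e-01, -3.05757124e+00,  2.67474058e-03]), 'ft_force': array([0.14978095, 0.21837225, 0.4244495 ]), 'torque': array([-0.04204089, -0.03897926, -0.01932446]), 'grip_force': 0.0, 'grip_width': 0.9998287377978048}
```

View pics/top0.png

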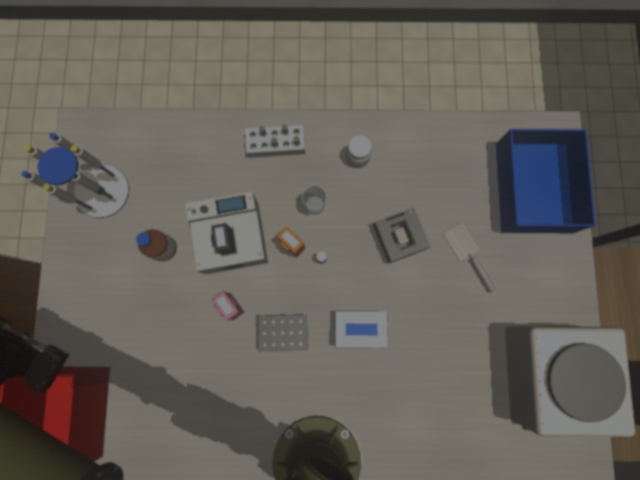

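View pics/scene0.png

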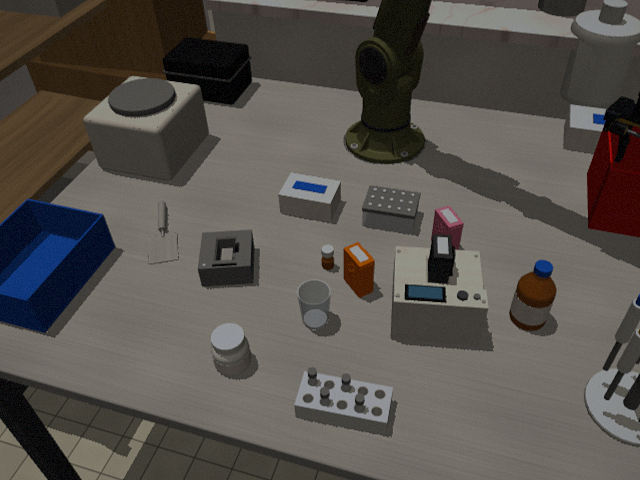

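The candidates for the pack are the dark one in the white instrument at top (221,238), the orange one at (290,241) and the pink one at (226,306). The dark one fits, because it is the right colour and stands in the bay. The charger is at (401,235) in the top view. I'll confirm with one enlarged composite.

Run:
```python
import cv2,numpy as np
t=cv2.imread("pics/top0.png");s=cv2.imread("pics/scene0.png")
def c(im,x,y,w,h): return cv2.resize(im[y:y+h,x:x+w],(400,300),interpolation=cv2.INTER_CUBIC)
g=np.vstack([np.hstack([c(t,180,187,100,75+15-15),c(t,361,197,100,75)]),np.hstack([c(s,380,225,120,90),c(s,180,215,100,75)])])
g=np.clip(g.astype(float)*1.5,0,255).astype(np.uint8)
cv2.imwrite("pics/crop1.png",g)
```

```text
(no output)
```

View pics/crop1.png

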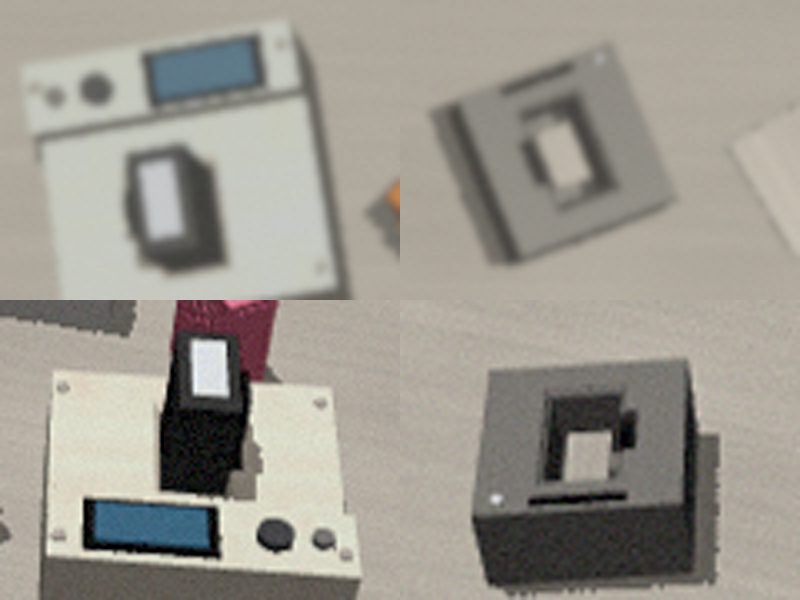

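The crop confirms it: the dark pack with the white label stands in the white instrument, with its tab on the image-left side (+y). The charger's slot is also on the left side of its pocket, at about top (395,237). Next I'll measure both.

```bash
cat > h.py <<'E'
import cv2,numpy as np
from bench import ctrl
M={n:ctrl.camera_model(n) for n in("scene","top")}
def ray(n,uv,z):
    m=M[n];R=np.array(m["R"]);t=np.array(m["t"])
    d=R.T@np.array([(uv[0]-m["cx"])/m["fx"],(uv[1]-m["cy"])/m["fy"],1]);c=-R.T@t
    return c+d*(z-c[2])/d[2]
def proj(n,X):
    m=M[n];p=np.array(m["R"])@X+m["t"];return np.array([m["fx"]*p[0]/p[2]+m["cx"],m["fy"]*p[1]/p[2]+m["cy"]])
def plane(n,im,c,z,half=.1,mm=.0005):
    """metric orthophoto of plane z around c: column = x, row = y (rows grow with y)"""
    N=int(2*half/mm); q=np.float32([[0,0],[N,0],[N,N],[0,N]])
    w=[(c[0]-half,c[1]-half),(c[0]+half,c[1]-half),(c[0]+half,c[1]+half),(c[0]-half,c[1]+half)]
    H=cv2.getPerspectiveTransform(np.float32([proj(n,np.array([*p,z])) for p in w]),q)
    return cv2.warpPerspective(im,H,(N,N),flags=cv2.INTER_CUBIC)
E
python3 - <<'E'
from h import *
I={n:cv2.imread(f"pics/{n}0.png") for n in M}
def rect(n,mask,seed,z,name,hole=False):
    k,lab,st,ce=cv2.connectedComponentsWithStats(mask.astype(np.uint8))
    l=lab[seed[1],seed[0]]
    if l==0: print(name,"seed off");return
    cs,_=cv2.findContours((lab==l).astype(np.uint8),cv2.RETR_EXTERNAL,cv2.CHAIN_APPROX_NONE)
    P=np.array([ray(n,p,z)[:2] for p in max(cs,key=len)[:,0].astype(float)])
    r=cv2.minAreaRect(P.astype(np.float32)*1000); print(name,n,np.round(r[0],1),np.round(r[1],1),round(r[2],1),"cen",np.round(ray(n,ce[l],z)[:2]*1000,1),st[l])
g={n:I[n].astype(int).max(2) for n in I}; sat={n:np.ptp(I[n].astype(int),axis=2) for n in I}
print("vals top charger face",g["top"][222,385],g["top"][250,410],"side",g["top"][243,376],"table",g["top"][205,385],"pocket",g["top"][225,398],"label",g["top"][238,220],"deck",g["top"][245,245],"pack",g["top"][238,230])
print("scene face",g["scene"][240,210],g["scene"][270,240],"pocket",g["scene"][243,222],"plate",g["scene"][254,226],"table",g["scene"][290,300],"label",g["scene"][242,442],"deck",g["scene"][270,410])
for n,b in(("top",(221,238)),("scene",(442,243))):
    y,x=b[1],b[0]; m=np.zeros(g[n].shape,bool); w=np.s_[y-16:y+16,x-16:x+16]
    m[w]=(g[n][w]>(135 if n=="top" else 130)); 
    rect(n,m,b,.156,"label")
vis=[]
for n,c,z in(("top",(.40,-.2),.055),):
    c=ray("top",(401,235),.055); print("charger approx",c, "pack",ray("top",(221,238),.156),ray("scene",(442,242),.156))
    pk=ray("top",(221,238),.156)
    row=lambda c,z,h:np.hstack([cv2.resize(plane(k,I[k],c,z,h),(400,300) if 0 else (300,300)) for k in("top","scene")])
    v=np.hstack([row(c,.055,.075)]); v2=row(pk,.09,.06)
    o=np.vstack([v,v2]); cv2.imwrite("pics/ortho.png",np.clip(o*1.6,0,255).astype(np.uint8))
E
```

```text
vals top charger face 95 98 side 82 table 116 pocket 73 label 135 deck 134 pack 45
scene face 83 34 pocket 37 plate 120 table 77 label 151 deck 146
label seed off
label scene [547.4 232.5] [41.6 17.1] 9.3 cen [547.9 232.4] [438 237  10  16 152]
charger approx [ 0.57253519 -0.21613098  0.055     ] pack [0.54349265 0.22980052 0.156     ] [0.54021885 0.23030094 0.156     ]
```

View pics/ortho.png

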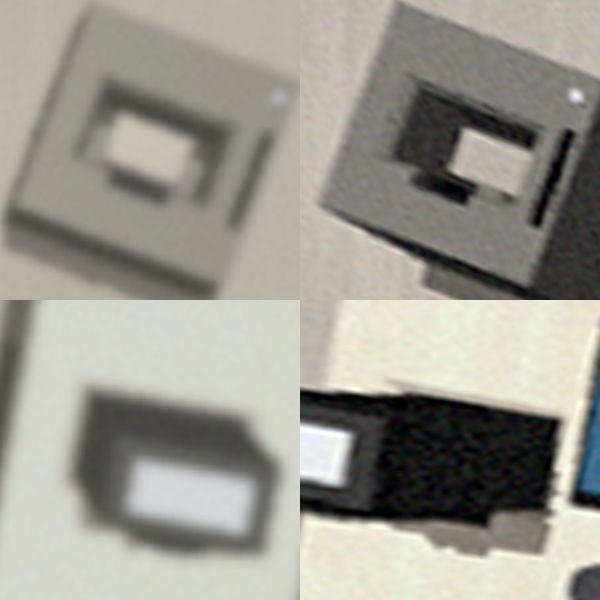

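In the orthophoto (x to the right, y downward) the charger pocket and body are yawed about 20°, with the slot on the +y side. The pack is yawed about 7°, with its tab on +y. I'll turn the wrist toward the pack's axes first; the arm isn't in the way of the cameras there.

>>> step_arm:
  commands:
    - {"travel":[0,0,0],"turn":[0,0,-8.5]}
    - {"travel":[0,0,0],"turn":[0,0,-17]}
    - {"travel":[0,0,0],"turn":[0,0,-25.5]}
    - {"travel":[0,0,0],"turn":[0,0,-33.5]}
  gripper: 1
  force: 15

```text
time: 0.5
position: [0.2901, 0.5814, 0.2359]
tool_rot: [0.201, -3.135, 0.001]
ft_force: [-0.8, -0.5, -0.0]
grip_width: 0.997
grip_force: 0.0
```

```bash
cat >> h.py <<'E'
from scipy.ndimage import gaussian_filter1d as gf
def rplane(n,im,c,z,yaw,hx,hy,mm=.0005):
    a=np.deg2rad(yaw);R=np.array([[np.cos(a),-np.sin(a)],[np.sin(a),np.cos(a)]])
    w=[np.array(c[:2])+R@[sx*hx,sy*hy] for sx,sy in((-1,-1),(1,-1),(1,1),(-1,1))]
    W,Hh=int(2*hx/mm),int(2*hy/mm)
    H=cv2.getPerspectiveTransform(np.float32([proj(n,np.array([*p,z])) for p in w]),np.float32([[0,0],[W,0],[W,Hh],[0,Hh]]))
    return cv2.warpPerspective(im,H,(W,Hh),flags=cv2.INTER_CUBIC).astype(float).mean(2)
def edges(p,off,k=5,sig=3,mm=.5):
    d=gf(p,sig,order=1); i=[j for j in range(2,len(d)-2) if abs(d[j])>=abs(d[j-1]) and abs(d[j])>abs(d[j+1])]
    i=sorted(sorted(i,key=lambda j:-abs(d[j]))[:k]); return [(round((j+.5)*mm+off,1),round(d[j],1)) for j in i]
E
python3 - <<'E'
from h import *
I={n:cv2.imread(f"pics/{n}0.png") for n in M}
def line(n,im,c,z,yaw,along,lo,hi,s0,s1,sign,nst=9):
    """edge of given sign, across `along` axis, searched lo..hi (mm), at stations s0..s1 on the other axis: mean pos, tilt deg"""
    hx=hy=.09;P=rplane(n,im,c,z,yaw,hx,hy); P=P if along=="x" else P.T
    S=np.linspace(s0,s1,nst);E=[]
    for s in S:
        r=int((s+90)*2); p=gf(P[max(r-4,0):r+5].mean(0),2.5,order=1)*sign
        a,b=int((lo+90)*2),int((hi+90)*2); E.append((np.argmax(p[a:b])+a+.5)/2-90)
    E=np.array(E);k,b=np.polyfit(S,E,1);res=np.abs(E-k*S-b);g=res<=np.median(res)*2+.3;k,b=np.polyfit(S[g],E[g],1)
    return round(k*(s0+s1)/2+b,1),round(np.rad2deg(np.arctan(k)),1),round(np.std(E[g]-k*S[g]-b),2)
c=(.572,-.216)
for n in M:
    print(n,"charger body -x",line(n,I[n],c,.055,20,"x",-68,-45,-40,40,-1),"+x",line(n,I[n],c,.055,20,"x",45,68,-45,45,1 if n=="top" else -1),
      "-y",line(n,I[n],c,.055,20,"y",-68,-45,-45,45,-1),"+y",line(n,I[n],c,.055,20,"y",45,68,-45,45,-1))
    print(n,"pocket -x",line(n,I[n],c,.055,20,"x",-45,-28,-12,8,-1),"+x",line(n,I[n],c,.055,20,"x",28,43,-12,10,1),
      "-y",line(n,I[n],c,.055,20,"y",-32,-15,-25,25,-1),"+y",line(n,I[n],c,.055,20,"y",15,36,-12,12,1))
c=(.545,.231)
for n in M:
    print(n,"pack top -x",line(n,I[n],c,.156,7,"x",-42,-22,-10,10,-1 if n=="scene" else -1),"+x",line(n,I[n],c,.156,7,"x",24,42,-10,10,1),"-y",line(n,I[n],c,.156,7,"y",-28,-12,-20,20,-1),"+y",line(n,I[n],c,.156,7,"y",10,30,-25,25,1))
    print(n,"label -x",line(n,I[n],c,.156,7,"x",-28,-10,-5,5,1),"+x",line(n,I[n],c,.156,7,"x",10,30,-5,5,-1),"-y",line(n,I[n],c,.156,7,"y",-16,-2,-12,12,1),"+y",line(n,I[n],c,.156,7,"y",2,16,-12,12,-1))
o=np.vstack([np.hstack([cv2.resize(rplane(n,I[n],(.572,-.216),.055,20,.075,.075,.0005),(300,300)) for n in M]),np.hstack([cv2.resize(rplane(n,I[n],c,.156,7,.075,.075),(300,300)) for n in M])])
for k in range(0,600,20): o[:, k]=o[:,k]*.8; o[k]=o[k]*.8
cv2.imwrite("pics/o2.png",np.clip(o*1.6,0,255).astype(np.uint8))
E
```

```text
scene charger body -x (np.float64(-51.6), np.float64(-1.8), np.float64(0.38)) +x (np.float64(54.4), np.float64(7.0), np.float64(3.46)) -y (np.float64(-60.6), np.float64(0.8), np.float64(0.23)) +y (np.float64(49.3), np.float64(1.8), np.float64(0.23))
scene pocket -x (np.float64(-28.2), np.float64(-0.0), np.float64(0.0)) +x (np.float64(31.5), np.float64(15.1), np.float64(1.51)) -y (np.float64(-25.5), np.float64(7.6), np.float64(0.82)) +y (np.float64(23.3), np.float64(1.0), np.float64(0.31))
top charger body -x (np.float64(-57.8), np.float64(-1.1), np.float64(0.18)) +x (np.float64(57.0), np.float64(2.0), np.float64(0.51)) -y (np.float64(-59.6), np.float64(1.1), np.float64(0.45)) +y (np.float64(50.6), np.float64(1.3), np.float64(0.23))
top pocket -x (np.float64(-34.8), np.float64(-4.2), np.float64(0.28)) +x (np.float64(36.1), np.float64(1.4), np.float64(0.26)) -y (np.float64(-25.3), np.float64(1.5), np.float64(0.3)) +y (np.float64(23.4), np.float64(2.2), np.float64(0.14))
scene pack top -x (np.float64(-29.2), np.float64(11.3), np.float64(3.22)) +x (np.float64(31.5), np.float64(1.9), np.f
[... 155 characters left out ...]
4(-20.0), np.float64(-8.0), np.float64(0.16)) +x (np.float64(26.3), np.float64(-7.2), np.float64(0.16)) -y (np.float64(-9.1), np.float64(4.3), np.float64(0.2)) +y (np.float64(10.9), np.float64(3.7), np.float64(0.18))
top pack top -x (np.float64(-40.0), np.float64(14.6), np.float64(0.58)) +x (np.float64(34.2), np.float64(-5.0), np.float64(0.21)) -y (np.float64(-27.8), np.float64(0.0), np.float64(0.0)) +y (np.float64(21.6), np.float64(2.4), np.float64(1.54))
top label -x (np.float64(-20.4), np.float64(-5.0), np.float64(0.14)) +x (np.float64(26.3), np.float64(-0.0), np.float64(0.0)) -y (np.float64(-9.0), np.float64(3.3), np.float64(0.16)) +y (np.float64(12.3), np.float64(3.7), np.float64(0.18))
```

View pics/o2.png

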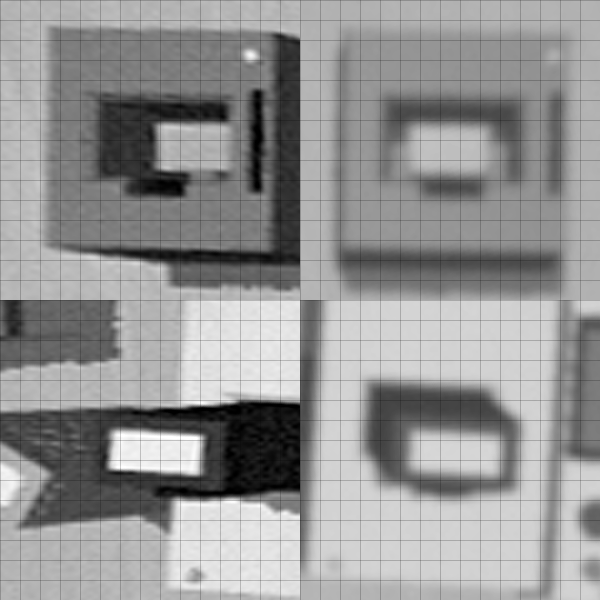

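In o2.png (left column scene, right column top, 2 px/mm) the charger body sits square at about 21° yaw, with its pocket centre roughly 4 mm toward +x and 5 mm toward −y of my guess. The label centre agrees between the two views to within 1 mm. The instrument deck edges should now give its yaw and mouth.

Run:
```python
from h import *
I={n:cv2.imread(f"pics/{n}0.png") for n in M}
def line(n,c,z,yaw,along,lo,hi,s0,s1,sign,nst=15):
    P=rplane(n,I[n],c,z,yaw,.12,.12); P=P if along=="x" else P.T
    S=np.linspace(s0,s1,nst);E=[]
    for s in S:
        r=int((s+120)*2); p=gf(P[r-4:r+5].mean(0),2.5,order=1)*sign
        a,b=int((lo+120)*2),int((hi+120)*2); E.append((np.argmax(p[a:b])+a+.5)/2-120)
    E=np.array(E);k,b=np.polyfit(S,E,1);res=np.abs(E-k*S-b);g=res<=np.median(res)*2+.3;k,b=np.polyfit(S[g],E[g],1)
    return [float(round(v,1)) for v in (k*(s0+s1)/2+b,np.rad2deg(np.arctan(k)),np.std(E[g]-k*S[g]-b),g.sum())]
c=(.545,.231)
for n in M:
    print(n,"-x",line(n,c,.09,8,"x",-75,-45,-75,-30,1),line(n,c,.09,8,"x",-75,-45,25,75,1),"-y",line(n,c,.09,8,"y",-100,-70,-40,55,1),"+y",line(n,c,.09,8,"y",70,100,-40,55,-1),"console",line(n,c,.09,8,"x",50,80,-70,70,-1))
a=np.deg2rad(7);R=np.array([[np.cos(a),-np.sin(a)],[np.sin(a),np.cos(a)]])
print("label world",np.array(c)+R@[.00305,.0013])
o=np.hstack([rplane(n,I[n],c,.09,8,.12,.12,.0006) for n in M]); 
cv2.imwrite("pics/o3.png",np.clip(o*1.5,0,255).astype(np.uint8))
```

```text
scene -x [-53.4, -2.6, 0.4, 15.0] [-58.2, -2.9, 0.3, 13.0] -y [-85.3, 2.4, 0.2, 14.0] +y [84.2, 2.9, 0.2, 11.0] console [51.7, 2.0, 1.9, 13.0]
top -x [-55.6, -3.3, 0.2, 15.0] [-60.2, -2.5, 0.2, 15.0] -y [-85.9, 2.8, 0.2, 15.0] +y [84.7, 2.3, 0.3, 13.0] console [67.6, -2.8, 0.3, 15.0]
label world [0.54786884 0.23266201]
```

View pics/o3.png

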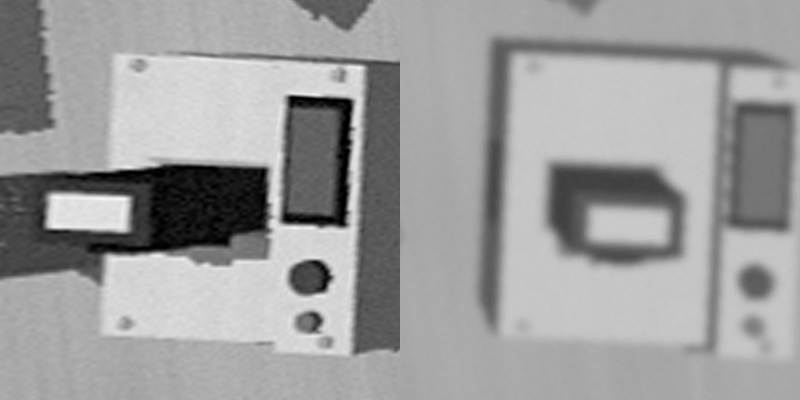

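Instrument yaw is 10.6°. The mouth comes out near (0.548, 0.231), and the −x edge (58 mm), width (170 mm) and label centre all agree with that. Now I'll travel above the pack.

>>> step_arm:
  commands:
    - {"travel":[-0.021,-0.038,0],"turn":[0,0,-0.7]}
    - {"travel":[-0.042,-0.076,0],"turn":[0,0,-1.3]}
    - {"travel":[-0.063,-0.114,0],"turn":[0,0,-2]}
    - {"travel":[-0.084,-0.152,0],"turn":[0,0,-2.6]}
    - {"travel":[-0.105,-0.19,0],"turn":[0,0,-3.2]}

```text
time: 1.0
position: [0.4182, 0.404, 0.2362]
tool_rot: [0.28, -3.129, 0.001]
ft_force: [0.6, -0.5, -0.5]
grip_width: 0.998
grip_force: 0.0
```

```bash
cat >> h.py <<'E'
from scipy.spatial.transform import Rotation as Ro
def go(X,yaw):
    """tool-frame shift (mm) to world X and turn about tool z (deg) so tool y lies at yaw+90 deg"""
    s=ctrl.get_state();r=Ro.from_rotvec(s["tool_rot"]).as_matrix()
    ang=np.rad2deg(np.arctan2(r[1,1],r[0,1])); d=(yaw+90-ang+180)%360-180
    print("t",round(s["time"],2),"pos",np.round(s["position"],4),"tilt z",np.round(r[:,2],3),"yang",round(ang,2),"| travel mm",np.round(r.T@(np.array(X)-s["position"])*1000,1),"turn z",round(-d,2),"F",np.round(s["ft_force"],1))
E
python3 -c "
from h import *
go((.548,.2317,.236),10.6)"
```

```text
t 1.0 pos [0.4182 0.404  0.2362] tilt z [-0. -0. -1.] yang 100.22 | travel mm [ -97.2 -192.6    0.2] turn z -0.38 F [ 0.6 -0.5 -0.5]
```

>>> step_arm:
  commands:
    - {"travel":[-0.024,-0.043,0],"turn":[0,0,0]}
    - {"travel":[-0.048,-0.086,0],"turn":[0,0,0]}
    - {"travel":[-0.072,-0.13,0],"turn":[0,0,0]}
    - {"travel":[-0.096,-0.185,0],"turn":[0,0,0]}
    - {"travel":[-0.096,-0.185,0],"turn":[0,0,0]}

```text
time: 1.5
position: [0.5485, 0.2324, 0.2362]
tool_rot: [-0.262, 3.13, -0.007]
ft_force: [0.9, -0.5, -0.3]
grip_width: 0.994
grip_force: 0.0
```

```bash
python3 -c "
from h import *
go((.548,.2317,.119),10.6)
im=ctrl.get_image('scene');cv2.imwrite('pics/s1.png',cv2.resize(im[130:330,320:560,::-1],(720,600),interpolation=cv2.INTER_CUBIC))"
```

```text
t 1.5 pos [0.5485 0.2324 0.2362] tilt z [ 0.001 -0.004 -1.   ] yang 99.57 | travel mm [ 7.000e-01 -1.000e-01  1.172e+02] turn z -1.03 F [ 0.9 -0.5 -0.3]
```

View pics/s1.png

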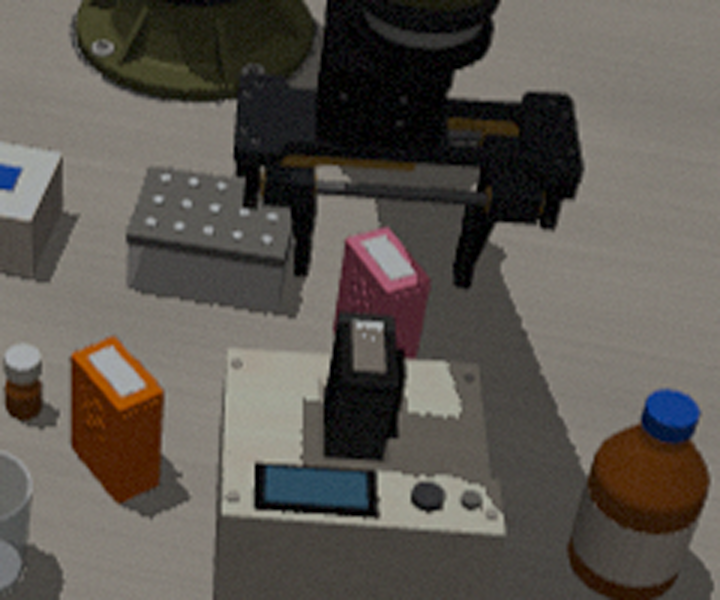

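The fingers straddle the dark pack cleanly and the line is clear. Descending to the squeeze height.

>>> step_arm:
  commands:
    - {"travel":[0.0005,0,0.03],"turn":[0,0,-0.4]}
    - {"travel":[0.0005,0,0.06],"turn":[0,0,-0.7]}
    - {"travel":[0.0005,0,0.09],"turn":[0,0,-0.7]}
    - {"travel":[0.0005,0,0.117],"turn":[0,0,-0.7]}
    - {"travel":[0.0005,0,0.117],"turn":[0,0,-0.7]}

```text
time: 2.05
position: [0.5402, 0.2409, 0.115]
tool_rot: [0.301, -3.119, 0.004]
ft_force: [-1.6, 0.4, -0.6]
grip_width: 1.002
grip_force: 0.0
```

```bash
python3 -c "
from h import *
go((.548,.2322,.119),10.6)"
```

```text
t 2.05 pos [0.5402 0.2409 0.115 ] tilt z [-0.008 -0.003 -1.   ] yang 101.01 | travel mm [ -5.9 -10.1  -4. ] turn z 0.41 F [-1.6  0.4 -0.6]
```

The position is off by about 10 mm with no contact force. I'll hold to see whether it's lag.

>>> step_arm:
  commands:
    - {"travel":[0,0,0],"turn":[0,0,0]}
    - {"travel":[0,0,0],"turn":[0,0,0]}
    - {"travel":[0,0,0],"turn":[0,0,0]}

```text
time: 2.35
position: [0.5452, 0.2415, 0.1215]
tool_rot: [-0.298, 3.124, 0.002]
ft_force: [0.0, 0.5, -0.2]
grip_width: 1.001
grip_force: 0.0
```

```bash
python3 -c "
from h import *
go((.548,.2322,.119),10.6);print(np.round(ctrl.get_state()['qd'],3),ctrl.get_state()['joint_positions'].round(3))"
```

```text
t 2.35 pos [0.5452 0.2415 0.1215] tilt z [ 0.003  0.002 -1.   ] yang 100.9 | travel mm [-1.  -9.6  2.5] turn z 0.3 F [ 0.   0.5 -0.2]
[ 0.002  0.002  0.001  0.006  0.001 -0.002  0.   ] [-0.544  0.285  0.097  1.736 -0.03   1.119  1.323]
```

It was lag and swing, so I'll settle before each reading from now on. Correcting.

>>> step_arm:
  commands:
    - {"travel":[-0.0005,-0.005,0.0012],"turn":[0,0,0.3]}
    - {"travel":[-0.001,-0.0096,0.0025],"turn":[0,0,0.3]}
    - {"travel":[-0.001,-0.0096,0.0025],"turn":[0,0,0.3]}
    - {"travel":[-0.001,-0.0096,0.0025],"turn":[0,0,0.3]}
    - {"travel":[-0.001,-0.0096,0.0025],"turn":[0,0,0.3]}

```text
time: 2.85
position: [0.547, 0.2314, 0.1171]
tool_rot: [-0.29, 3.128, 0.0]
ft_force: [-0.3, -0.7, -0.4]
grip_width: 1.003
grip_force: 0.0
```

```bash
python3 -c "
from h import *
go((.548,.2322,.119),10.6)"
```

```text
t 2.85 pos [0.547  0.2314 0.1171] tilt z [ 0.  0. -1.] yang 100.58 | travel mm [-1.1  0.6 -1.9] turn z -0.02 F [-0.3 -0.7 -0.4]
```

Good to within 2 mm. Raise by 2 mm, shift slightly, and squeeze gently at 15 N.

>>> step_arm:
  commands:
    - {"travel":[-0.001,0.0007,-0.0018],"turn":[0,0,0]}
    - {"travel":[-0.001,0.0007,-0.0018],"turn":[0,0,0]}
    - {"travel":[-0.001,0.0007,-0.0018],"turn":[0,0,0]}
    - {"travel":[-0.001,0.0007,-0.0018],"turn":[0,0,0]}
    - {"travel":[-0.001,0.0007,-0.0018],"turn":[0,0,0]}
  gripper: 0.6
  force: 15

```text
time: 3.35
position: [0.5479, 0.2323, 0.1188]
tool_rot: [0.29, -3.128, -0.0]
ft_force: [0.2, -0.4, 0.2]
grip_width: 0.646
grip_force: 0.0
```

>>> step_arm:
  commands:
    - {"travel":[0,0,0],"turn":[0,0,0]}
    - {"travel":[0,0,0],"turn":[0,0,0]}
    - {"travel":[0,0,0],"turn":[0,0,0]}
    - {"travel":[0,0,0],"turn":[0,0,0]}
    - {"travel":[0,0,0],"turn":[0,0,0]}
  gripper: 0.3
  force: 15

```text
time: 3.85
position: [0.5482, 0.2311, 0.1193]
tool_rot: [-0.288, 3.128, -0.002]
ft_force: [-1.5, -3.2, 4.6]
grip_width: 0.414
grip_force: 15.0
```

```bash
python3 -c "
from h import *
go((.548,.2322,.119),10.6)"
```

```text
t 3.85 pos [0.5482 0.2311 0.1193] tilt z [ 0.    -0.001 -1.   ] yang 100.54 | travel mm [0.  1.1 0.3] turn z -0.06 F [-1.5 -3.2  4.6]
```

The opening is 36 mm at 15 N, so the tab is fully in. The 4.6 N upward is the spring plate, which means the catch has let go. Lifting gently.

>>> step_arm:
  commands:
    - {"travel":[0,0,-0.002],"turn":[0,0,0]}
    - {"travel":[0,0,-0.005],"turn":[0,0,0]}
    - {"travel":[0,0,-0.008],"turn":[0,0,0]}
    - {"travel":[0,0,-0.01],"turn":[0,0,0]}
    - {"travel":[0,0,-0.01],"turn":[0,0,0]}

```text
time: 4.35
position: [0.5482, 0.2313, 0.1291]
tool_rot: [-0.289, 3.128, -0.002]
ft_force: [1.1, -5.4, 2.5]
grip_width: 0.416
grip_force: 15.0
```

>>> step_arm:
  commands:
    - {"travel":[0,-0.001,-0.005],"turn":[0,0,0]}
    - {"travel":[0,-0.001,-0.01],"turn":[0,0,0]}
    - {"travel":[0,-0.001,-0.015],"turn":[0,0,0]}
    - {"travel":[0,-0.001,-0.02],"turn":[0,0,0]}
    - {"travel":[0,-0.001,-0.025],"turn":[0,0,0]}

```text
time: 4.85
position: [0.5477, 0.233, 0.1544]
tool_rot: [-0.292, 3.128, 0.003]
ft_force: [-0.8, -0.3, -2.8]
grip_width: 0.415
grip_force: 15.0
```

>>> step_arm:
  commands:
    - {"travel":[0,0,-0.012],"turn":[0,0,0]}
    - {"travel":[0,0,-0.03],"turn":[0,0,0]}
    - {"travel":[0,0,-0.05],"turn":[0,0,0]}
    - {"travel":[0,0,-0.07],"turn":[0,0,0]}
    - {"travel":[0,0,-0.08],"turn":[0,0,0]}

```text
time: 5.35
position: [0.5489, 0.2324, 0.237]
tool_rot: [-0.29, 3.124, 0.004]
ft_force: [0.5, 1.0, -2.9]
grip_width: 0.413
grip_force: 15.0
```

```bash
python3 -c "
from h import *
go((.5774,-.2194,.235),21.3)"
```

```text
t 5.35 pos [0.5489 0.2324 0.237 ] tilt z [ 0.004  0.003 -1.   ] yang 100.62 | travel mm [  55.2 -449.3    0.9] turn z -10.68 F [ 0.5  1.  -2.9]
```

The pack is free. Carrying it to the charger.

>>> step_arm:
  commands:
    - {"travel":[0.003,-0.02,0],"turn":[0,0,-0.5]}
    - {"travel":[0.007,-0.055,0],"turn":[0,0,-1.5]}
    - {"travel":[0.012,-0.095,0],"turn":[0,0,-2.5]}
    - {"travel":[0.017,-0.135,0],"turn":[0,0,-3.5]}
    - {"travel":[0.021,-0.175,0],"turn":[0,0,-4.5]}

```text
time: 5.85
position: [0.5594, 0.0543, 0.2342]
tool_rot: [-0.415, 3.114, 0.001]
ft_force: [0.3, -0.3, -2.7]
grip_width: 0.41
grip_force: 15.0
```

```bash
python3 -c "
from h import *
go((.5774,-.2194,.235),21.3)"
```

```text
t 5.85 pos [0.5594 0.0543 0.2342] tilt z [ 0.     0.001 -1.   ] yang 105.17 | travel mm [  54.2 -268.9   -1. ] turn z -6.13 F [ 0.3 -0.3 -2.7]
```

>>> step_arm:
  commands:
    - {"travel":[0.008,-0.04,0],"turn":[0,0,-1.5]}
    - {"travel":[0.016,-0.08,0],"turn":[0,0,-3]}
    - {"travel":[0.024,-0.12,0],"turn":[0,0,-4.5]}
    - {"travel":[0.032,-0.16,0],"turn":[0,0,-6]}
    - {"travel":[0.039,-0.195,0],"turn":[0,0,-6.1]}

```text
time: 6.35
position: [0.5725, -0.1451, 0.2342]
tool_rot: [-0.577, 3.087, -0.0]
ft_force: [0.4, -0.4, -2.0]
grip_width: 0.414
grip_force: 15.0
```

>>> step_arm:
  commands:
    - {"travel":[0.007,-0.025,0],"turn":[0,0,0]}
    - {"travel":[0.01,-0.05,0],"turn":[0,0,0]}
    - {"travel":[0.01,-0.05,0],"turn":[0,0,0]}
    - {"travel":[0.01,-0.05,0],"turn":[0,0,0]}
    - {"travel":[0.01,-0.05,0],"turn":[0,0,0]}

```text
time: 6.85
position: [0.5817, -0.1915, 0.2338]
tool_rot: [-0.58, 3.087, 0.002]
ft_force: [-1.3, 0.3, -2.2]
grip_width: 0.415
grip_force: 15.0
```

```bash
python3 -c "
from h import *
go((.5774,-.2194,.15),21.3)"
```

```text
t 6.85 pos [ 0.5817 -0.1915  0.2338] tilt z [-0.     0.001 -1.   ] yang 111.3 | travel mm [ 14.1 -24.6  83.7] turn z -0.0 F [-1.3  0.3 -2.2]
```

>>> step_arm:
  commands:
    - {"travel":[0.007,-0.012,0.02],"turn":[0,0,0]}
    - {"travel":[0.014,-0.0245,0.05],"turn":[0,0,0]}
    - {"travel":[0.014,-0.0245,0.08],"turn":[0,0,0]}
    - {"travel":[0.014,-0.0245,0.102],"turn":[0,0,0]}
    - {"travel":[0.014,-0.0245,0.102],"turn":[0,0,0]}

```text
time: 7.35
position: [0.5751, -0.2184, 0.1282]
tool_rot: [0.58, -3.081, -0.006]
ft_force: [0.4, 1.0, -2.9]
grip_width: 0.417
grip_force: 15.0
```

>>> step_arm:
  commands:
    - {"travel":[0,0,0],"turn":[0,0,0]}
    - {"travel":[0,0,0],"turn":[0,0,0]}
    - {"travel":[0,0,0],"turn":[0,0,0]}

```text
time: 7.65
position: [0.5784, -0.2212, 0.1338]
tool_rot: [-0.578, 3.085, -0.002]
ft_force: [0.1, -0.2, -2.7]
grip_width: 0.412
grip_force: 15.0
```

Run:
```python
from h import *
go((.5774,-.2194,.13),21.3)
a=ctrl.get_image('scene')[...,::-1]; cv2.imwrite('pics/s2f.png',a)
b=ctrl.get_image('top')[...,::-1]; cv2.imwrite('pics/t2f.png',b)
pz=ctrl.get_state()["position"]
o=cv2.resize(a[195:295,165:285],(720,600),interpolation=cv2.INTER_CUBIC)
# projected pocket mouth (bevel outer) from estimate
t=np.deg2rad(21.3);R=np.array([[np.cos(t),-np.sin(t)],[np.sin(t),np.cos(t)]])
for hx,hy,z,c,cen in((36.7,22.7,.055,(0,0,255),(.5774,-.2194)),(32,18,pz[2]-.059,(0,255,255),pz[:2])):
    q=np.array([(proj('scene',np.array([*(np.array(cen)+R@np.array([sx*hx,sy*hy])/1000),z]))-[165,195])*6+3 for sx,sy in((-1,-1),(1,-1),(1,1),(-1,1))])
    cv2.polylines(o,[q.astype(int)],True,c,1)
cv2.imwrite('pics/s2.png',np.clip(o*1.7,0,255).astype(np.uint8))
```

```text
t 7.65 pos [ 0.5784 -0.2212  0.1338] tilt z [ 0.003 -0.001 -1.   ] yang 111.22 | travel mm [0.3 2.1 3.7] turn z -0.08 F [ 0.1 -0.2 -2.7]
```

View pics/s2.png

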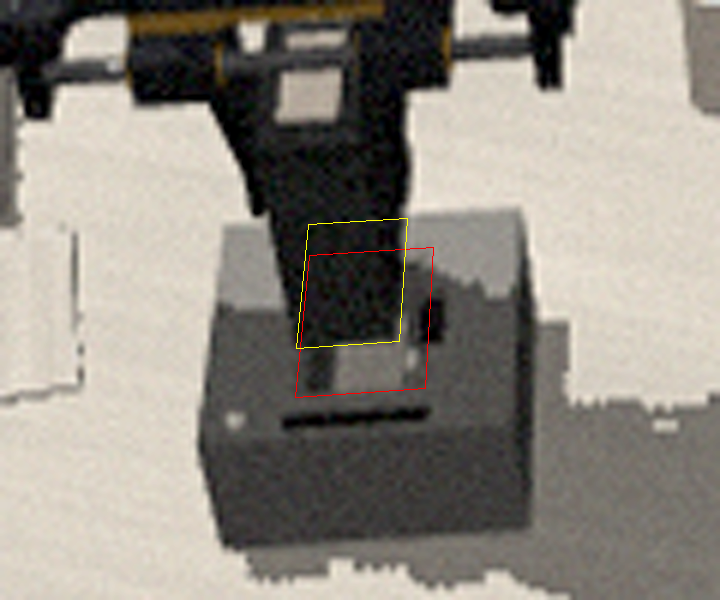

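The pack (yellow, predicted) matches the image at its near bottom edge (298–403, 345). The red pocket outline looks about 1–2 mm too far toward +x and +y, so I'll refine the pocket edges numerically from the first pictures.

Run:
```python
from h import *
I={n:cv2.imread(f"pics/{n}0.png") for n in M}
c=(.5774,-.2194)
for n in("scene","top"):
    P=rplane(n,I[n],c,.055,21.3,.06,.06)
    r=lambda v:int((v+60)*2)
    for nm,p in(("x, y -13..-8",P[r(-13):r(-8)].mean(0)),("x, y-5..5",P[r(-5):r(5)].mean(0)),("x, y 8..14",P[r(8):r(14)].mean(0)),("x slot y21..24",P[r(21):r(24)].mean(0)),("y, x-30..-20",P[:,r(-30):r(-20)].mean(1)),("y, x-8..8",P[:,r(-8):r(8)].mean(1)),("y, x22..29",P[:,r(22):r(29)].mean(1))):
        q=cv2.resize(p[r(-44):r(44)].reshape(1,-1),(44,1),interpolation=cv2.INTER_AREA)[0]
        print(n,nm,"from -43 step 2:",q.astype(int).tolist()); print("   edges",[(float(a),float(b)) for a,b in edges(gf(p,1)[r(-44):r(44)],-44,6,2)])
```

```text
scene x, y -13..-8 from -43 step 2: [77, 77, 76, 73, 70, 70, 60, 43, 33, 29, 29, 29, 30, 32, 33, 31, 28, 27, 29, 30, 32, 34, 36, 37, 38, 38, 38, 40, 41, 39, 39, 42, 45, 43, 44, 47, 45, 39, 39, 58, 76, 81, 83, 75]
   edges [(-37.2, -0.8), (-30.2, -3.8), (18.8, 0.7), (30.2, -1.3), (34.8, 4.8), (42.2, -1.8)]
scene x, y-5..5 from -43 step 2: [79, 79, 75, 70, 71, 67, 59, 46, 34, 29, 29, 31, 31, 31, 32, 30, 30, 31, 31, 26, 26, 60, 99, 113, 115, 112, 111, 110, 110, 111, 111, 111, 111, 111, 111, 111, 111, 111, 108, 99, 89, 79, 79, 80]
   edges [(-39.2, -1.2), (-29.8, -3.1), (-5.2, -1.2), (-0.8, 9.7), (6.2, -0.7), (36.8, -2.6)]
scene x, y 8..14 from -43 step 2: [78, 79, 77, 73, 72, 68, 58, 42, 29, 30, 33, 30, 29, 31, 33, 32, 30, 29, 28, 27, 37, 62, 91, 111, 116, 112, 110, 111, 110, 110, 111, 110, 110, 110, 111, 111, 111, 113, 111, 102, 89, 82, 81, 75]
   edges [(-38.2, -0.8), (-29.8, -3.9), (-0.2, 7.2), (6.8, -0.9), (35.8, -3.0), (42.8, -1.5)]
scene x slot y21..24 from -43 step 2: [76, 77, 77, 76, 74, 73, 73, 75, 76, 76, 76, 77, 74, 66, 51, 35, 28, 23, 18, 13, 11, 10, 5, 2, 2, 2, 2, 3, 22, 49
[... 2547 characters left out ...]
   edges [(-20.2, -2.5), (-7.8, 3.0), (1.8, 1.3), (9.2, -0.3), (17.2, -1.4), (24.2, 1.0)]
top y, x-8..8 from -43 step 2: [92, 92, 92, 92, 92, 92, 92, 92, 91, 88, 82, 72, 62, 53, 48, 47, 54, 70, 91, 108, 117, 119, 119, 119, 119, 118, 119, 118, 115, 106, 90, 71, 56, 48, 50, 59, 71, 83, 90, 92, 93, 93, 93, 93]
   edges [(-31.2, -0.1), (-20.8, -2.5), (-7.8, 5.0), (3.8, -0.1), (17.8, -4.6), (28.8, 3.1)]
top y, x22..29 from -43 step 2: [91, 91, 92, 92, 92, 92, 91, 91, 90, 86, 80, 71, 62, 54, 49, 48, 49, 50, 52, 53, 55, 59, 64, 69, 71, 72, 71, 70, 70, 70, 72, 73, 77, 84, 88, 91, 92, 92, 92, 92, 92, 92, 92, 92]
   edges [(-40.8, 0.1), (-21.2, -2.3), (-8.8, 0.5), (0.8, 1.3), (8.8, -0.4), (22.2, 1.5)]
```

The scene edges (y −23.2/+22.8, x −37.5/+36, slot −14.8/+13.8) put the pocket centre about 1 mm toward −x of my estimate, and the sizes fit (46 and 74 mm against 45.4 and 73.4). Target centre is (0.5763, −0.2198).

```bash
python3 -c "
from h import *
go((.5763,-.2198,.117),21.3)"
```

```text
t 7.75 pos [ 0.578  -0.2213  0.1332] tilt z [ 0.002 -0.    -1.   ] yang 111.2 | travel mm [ 1.   2.  16.2] turn z -0.1 F [-0.2  0.4 -2.2]
```

>>> step_arm:
  commands:
    - {"travel":[0.001,0.002,0.003],"turn":[0,0,0]}
    - {"travel":[0.001,0.002,0.009],"turn":[0,0,0]}
    - {"travel":[0.001,0.002,0.015],"turn":[0,0,0]}
    - {"travel":[0.001,0.002,0.016],"turn":[0,0,0]}
    - {"travel":[0.001,0.002,0.016],"turn":[0,0,0]}

```text
time: 8.25
position: [0.5752, -0.2196, 0.1152]
tool_rot: [0.577, -3.087, -0.001]
ft_force: [0.6, 0.3, -2.3]
grip_width: 0.415
grip_force: 15.0
```

>>> step_arm:
  commands:
    - {"travel":[0,0,0],"turn":[0,0,0]}
    - {"travel":[0,0,0],"turn":[0,0,0]}
    - {"travel":[0,0,0],"turn":[0,0,0]}

```text
time: 8.55
position: [0.5757, -0.2198, 0.1161]
tool_rot: [-0.577, 3.088, -0.0]
ft_force: [-0.1, -0.2, -2.4]
grip_width: 0.41
grip_force: 15.0
```

```bash
python3 -c "
from h import *
go((.5763,-.2198,.117),21.3)"
```

```text
t 8.55 pos [ 0.5757 -0.2198  0.1161] tilt z [ 0.001 -0.    -1.   ] yang 111.18 | travel mm [-0.5 -0.2 -0.9] turn z -0.12 F [-0.1 -0.2 -2.4]
```

Aligned to within 0.5 mm, with the pack's bottom about 2 mm above the mouth. Lowering slowly while watching the force.

>>> step_arm:
  commands:
    - {"travel":[-0.0005,0,0.001],"turn":[0,0,0]}
    - {"travel":[-0.0005,0,0.002],"turn":[0,0,0]}
    - {"travel":[-0.0005,0,0.003],"turn":[0,0,0]}
    - {"travel":[-0.0005,0,0.004],"turn":[0,0,0]}
    - {"travel":[-0.0005,0,0.005],"turn":[0,0,0]}

```text
time: 9.05
position: [0.576, -0.2195, 0.1107]
tool_rot: [0.577, -3.088, -0.0]
ft_force: [-0.5, -0.9, -2.5]
grip_width: 0.415
grip_force: 15.0
```

>>> step_arm:
  commands:
    - {"travel":[0,0,0.001],"turn":[0,0,0]}
    - {"travel":[0,0,0.002],"turn":[0,0,0]}
    - {"travel":[0,0,0.002],"turn":[0,0,0]}

```text
time: 9.35
position: [0.5759, -0.2194, 0.1087]
tool_rot: [0.577, -3.088, -0.0]
ft_force: [-0.0, 0.2, -2.2]
grip_width: 0.417
grip_force: 15.0
```

>>> step_arm:
  commands:
    - {"travel":[0,0,0.001],"turn":[0,0,0]}
    - {"travel":[0,0,0.0025],"turn":[0,0,0]}
    - {"travel":[0,0,0.004],"turn":[0,0,0]}
    - {"travel":[0,0,0.005],"turn":[0,0,0]}

```text
time: 9.75
position: [0.5761, -0.2197, 0.1038]
tool_rot: [-0.577, 3.088, -0.001]
ft_force: [0.1, -0.4, -2.4]
grip_width: 0.417
grip_force: 15.0
```

>>> step_arm:
  commands:
    - {"travel":[0,0,0.001],"turn":[0,0,0]}
    - {"travel":[0,0,0.0025],"turn":[0,0,0]}
    - {"travel":[0,0,0.004],"turn":[0,0,0]}
    - {"travel":[0,0,0.005],"turn":[0,0,0]}

```text
time: 10.15
position: [0.5761, -0.2197, 0.0987]
tool_rot: [-0.577, 3.088, -0.0]
ft_force: [1.5, -0.8, -2.3]
grip_width: 0.412
grip_force: 15.0
```

>>> step_arm:
  commands:
    - {"travel":[0,0,0.001],"turn":[0,0,0]}
    - {"travel":[0,0,0.002],"turn":[0,0,0]}
    - {"travel":[0,0,0.003],"turn":[0,0,0]}
    - {"travel":[0,0,0.003],"turn":[0,0,0]}

```text
time: 10.55
position: [0.5761, -0.2197, 0.0958]
tool_rot: [-0.577, 3.088, -0.0]
ft_force: [1.5, -1.0, -2.9]
grip_width: 0.415
grip_force: 15.0
```

>>> step_arm:
  commands:
    - {"travel":[0,0,0.001],"turn":[0,0,0]}
    - {"travel":[0,0,0.002],"turn":[0,0,0]}
    - {"travel":[0,0,0.003],"turn":[0,0,0]}
    - {"travel":[0,0,0.003],"turn":[0,0,0]}

```text
time: 10.95
position: [0.5762, -0.2196, 0.0933]
tool_rot: [-0.577, 3.088, -0.0]
ft_force: [-0.1, -0.9, 1.9]
grip_width: 0.416
grip_force: 15.0
```

The spring plate is met at TCP z ≈ 0.094, so the click should come near 0.082. Pressing on slowly with the grip at 18 N.

>>> step_arm:
  commands:
    - {"travel":[0,0,0.001],"turn":[0,0,0]}
    - {"travel":[0,0,0.0025],"turn":[0,0,0]}
    - {"travel":[0,0,0.004],"turn":[0,0,0]}
    - {"travel":[0,0,0.005],"turn":[0,0,0]}
    - {"travel":[0,0,0.005],"turn":[0,0,0]}
  force: 18

```text
time: 11.45
position: [0.5762, -0.2196, 0.0879]
tool_rot: [-0.577, 3.088, -0.0]
ft_force: [0.2, -2.5, 2.4]
grip_width: 0.413
grip_force: 18.0
```

>>> step_arm:
  commands:
    - {"travel":[0,0,0.001],"turn":[0,0,0]}
    - {"travel":[0,0,0.0025],"turn":[0,0,0]}
    - {"travel":[0,0,0.004],"turn":[0,0,0]}
    - {"travel":[0,0,0.004],"turn":[0,0,0]}

```text
time: 11.85
position: [0.5762, -0.2196, 0.0838]
tool_rot: [-0.577, 3.088, -0.0]
ft_force: [-0.2, -1.6, 3.2]
grip_width: 0.415
grip_force: 18.0
```

>>> step_arm:
  commands:
    - {"travel":[0,0,0.0005],"turn":[0,0,0]}
    - {"travel":[0,0,0.001],"turn":[0,0,0]}
    - {"travel":[0,0,0.001],"turn":[0,0,0]}

```text
time: 12.15
position: [0.5762, -0.2197, 0.083]
tool_rot: [-0.577, 3.088, -0.0]
ft_force: [-0.7, -2.0, 3.4]
grip_width: 0.413
grip_force: 18.0
```

>>> step_arm:
  commands:
    - {"travel":[0,0,0.0005],"turn":[0,0,0]}
    - {"travel":[0,0,0.001],"turn":[0,0,0]}
    - {"travel":[0,0,0.001],"turn":[0,0,0]}

```text
time: 12.45
position: [0.5762, -0.2196, 0.0819]
tool_rot: [-0.577, 3.088, -0.0]
ft_force: [0.0, -1.9, 4.9]
grip_width: 0.415
grip_force: 18.0
```

>>> step_arm:
  commands:
    - {"travel":[0,0,0.0005],"turn":[0,0,0]}
    - {"travel":[0,0,0.001],"turn":[0,0,0]}
    - {"travel":[0,0,0.001],"turn":[0,0,0]}

```text
time: 12.75
position: [0.5762, -0.2196, 0.0809]
tool_rot: [-0.577, 3.088, -0.0]
ft_force: [0.2, -3.0, 5.1]
grip_width: 0.414
grip_force: 18.0
```

>>> step_arm:
  commands:
    - {"travel":[0,0,0.0005],"turn":[0,0,0]}
    - {"travel":[0,0,0.0005],"turn":[0,0,0]}
    - {"travel":[0,0,0.0005],"turn":[0,0,0]}

```text
time: 13.05
position: [0.5762, -0.2197, 0.0808]
tool_rot: [-0.577, 3.088, -0.0]
ft_force: [-0.4, -0.6, 6.0]
grip_width: 0.415
grip_force: 18.0
```

>>> step_arm:
  commands:
    - {"travel":[0,0,0.0005],"turn":[0,0,0]}
    - {"travel":[0,0,0.0008],"turn":[0,0,0]}
    - {"travel":[0,0,0.0008],"turn":[0,0,0]}

```text
time: 13.35
position: [0.5763, -0.2197, 0.0808]
tool_rot: [-0.577, 3.087, -0.0]
ft_force: [-2.7, -1.7, 10.4]
grip_width: 0.416
grip_force: 18.0
```

>>> step_arm:
  commands:
    - {"travel":[0,0,0.0005],"turn":[0,0,0]}
    - {"travel":[0,0,0.0008],"turn":[0,0,0]}
    - {"travel":[0,0,0.0008],"turn":[0,0,0]}

```text
time: 13.65
position: [0.5764, -0.2197, 0.0807]
tool_rot: [-0.577, 3.087, 0.0]
ft_force: [-2.9, -1.1, 14.1]
grip_width: 0.416
grip_force: 18.0
```

Hard stop at 14 N. Now I'll open to 42 mm so the tab springs out while the pack is still held down.

>>> step_arm:
  commands:
    - {"travel":[0,0,0],"turn":[0,0,0]}
    - {"travel":[0,0,0],"turn":[0,0,0]}
    - {"travel":[0,0,0],"turn":[0,0,0]}
  gripper: 0.48

```text
time: 13.95
position: [0.5759, -0.2173, 0.0787]
tool_rot: [0.579, -3.087, -0.005]
ft_force: [-1.5, 0.6, 5.7]
grip_width: 0.476
grip_force: 3.5
```

>>> step_arm:
  commands:
    - {"travel":[0,0,0],"turn":[0,0,0]}
    - {"travel":[0,0,0],"turn":[0,0,0]}

```text
time: 14.15
position: [0.5758, -0.2172, 0.0783]
tool_rot: [0.579, -3.087, -0.005]
ft_force: [-0.0, 1.8, 4.7]
grip_width: 0.48
grip_force: 3.2
```

The opening is 41.8 mm with 3.2 N on the pad, so the tab is nearly fully out. Open up and look.

>>> step_arm:
  commands:
    - {"travel":[0,0,0],"turn":[0,0,0]}
    - {"travel":[0,0,0],"turn":[0,0,0]}
    - {"travel":[0,0,0],"turn":[0,0,0]}
    - {"travel":[0,0,0],"turn":[0,0,0]}
    - {"travel":[0,0,0],"turn":[0,0,0]}
  gripper: 0.85

```text
time: 14.65
position: [0.5758, -0.2196, 0.0785]
tool_rot: [0.577, -3.088, -0.0]
ft_force: [0.7, 0.5, -0.1]
grip_width: 0.813
grip_force: 0.0
```

>>> step_arm:
  commands:
    - {"travel":[0,0,-0.01],"turn":[0,0,0]}
    - {"travel":[0,0,-0.035],"turn":[0,0,0]}
    - {"travel":[0,0,-0.065],"turn":[0,0,0]}
    - {"travel":[0,0,-0.1],"turn":[0,0,0]}
    - {"travel":[0,0,-0.14],"turn":[0,0,0]}

```text
time: 15.15
position: [0.5754, -0.2195, 0.2202]
tool_rot: [0.577, -3.087, -0.001]
ft_force: [1.5, 0.1, -0.5]
grip_width: 0.845
grip_force: 0.0
```

>>> step_arm:
  commands:
    - {"travel":[0.05,0,-0.02],"turn":[0,0,0]}
    - {"travel":[0.1,0,-0.03],"turn":[0,0,0]}
    - {"travel":[0.1,0,-0.03],"turn":[0,0,0]}
    - {"travel":[0.1,0,-0.03],"turn":[0,0,0]}

```text
time: 15.55
position: [0.4819, -0.257, 0.2505]
tool_rot: [-0.572, 3.086, -0.001]
ft_force: [0.5, 0.8, -0.8]
grip_width: 0.849
grip_force: 0.0
```

Run:
```python
from h import *
s=ctrl.get_state();print(s["time"],s["position"].round(3),s["ft_force"].round(1))
a=ctrl.get_image('scene')[...,::-1]; cv2.imwrite('pics/s3f.png',a)
o=cv2.resize(a[180:290,170:290],(654,600),interpolation=cv2.INTER_CUBIC)
cv2.imwrite('pics/s3.png',np.clip(o*1.7,0,255).astype(np.uint8))
g=a.astype(int).min(2); w=g[185:260,190:270]>125
ys,xs=np.nonzero(w); print("bright",len(xs))
k,lab,st,ce=cv2.connectedComponentsWithStats(w.astype(np.uint8))
for i in range(1,k):
    if st[i,4]>15:
        uv=ce[i]+[190,185]; print(st[i],uv.round(1),[(round(z-.055-.048,4),np.round(ray('scene',uv,z)[:2],4)) for z in(.1165,.122,.127,.139)])
```

```text
15.55 [ 0.482 -0.257  0.25 ] [ 0.5  0.8 -0.8]
bright 128
[ 26  34  11  14 127] [221.2 225.5] [(0.0135, array([ 0.5737, -0.2216])), (0.019, array([ 0.5791, -0.2183])), (0.024, array([ 0.584 , -0.2152])), (0.036, array([ 0.5958, -0.2079]))]
```

View pics/s3.png

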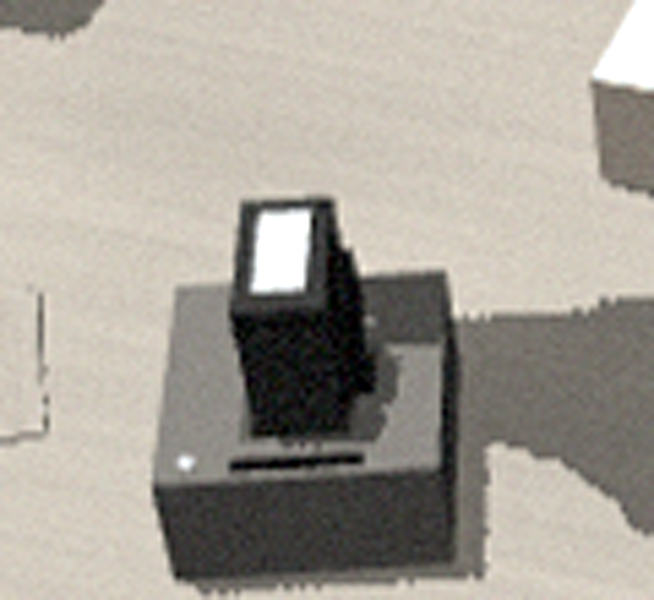

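The last picture shows the pack seated in the charger with its tab out on the slot side. Its label centre (221, 225) crosses the pocket centre at about 16 mm above the mouth, so it has latched; unlatched, it would have risen to about 27 mm. The arm is clear, so I'll hand in.

```bash
python3 -c "
from bench import ctrl
print(ctrl.close_job())"
```

```text
the job is handed in; nothing more can be done
None
```

The battery pack is out of the instrument and latched in the charger with its tab sprung out; the arm let go and moved clear, and I handed the job in at about 15.6 s (no verdict came back).

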